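# Scrub a slurry pot and put it away

## Robot

A 7-joint arm with a two-finger parallel gripper is mounted at the origin on a cart in front of the work surface, level with it; the furniture and walls round the work are solid. World frame = base frame: x ahead of the robot, y to its left, z up, the work surface at z = 0. Lengths are in m, angles in rad, forces in N, time in s.
With the tool pointing down it reaches from about 0.4 to 0.875 m from the base axis. Payload 6.5 kg.
Tool frame: the origin (TCP) lies midway between the tips of the shut fingers; the grasp point (between the pads) lies 19 mm behind it (arm.tcp_to_grasp is the z of the grasp point in the tool frame, in m); z points along the fingers, y is the line along which they close (so a half turn about z gives the same grasp; the last joint's range is limited). The gripper opens to 88 mm and grips with 3 to 60 N. Pads are 18 mm wide; open, the fingers measure 123 mm over their backs; the gripper's body (75 mm by 187 mm) begins 45 mm behind the grasp point.
Start: joints at [-1.247, 0.536, -0.004, 1.538, 0.003, 1.067, -0.071], TCP at [0.247, 0.601, 0.239] pointing down, gripper open.
Joint ranges: [-2.7, 2.7], [-0.37, 2.16], [-1.27, 1.26], [0.24, 2.4], [-1.31, 4.45], [0.19, 1.91], [-2.76, 2.76]. Speed limits (rad/s): [2.39, 2.39, 3.14, 3.14, 3.14, 3.14, 3.14].

## Interface

Orientations are given as [roll, pitch, yaw] about the fixed x, y, z axes, in that order (R = Rz(yaw) Ry(pitch) Rx(roll)).
In Python, from rig import sense, get_image, order, arm gives the robot as it stands.
- The arm moves only by the tool drive_tool, never from a script. Its argument "increments" is a list of rows, each an object of numbers: "dx", "dy", "dz": the shift along the tool's x, y, z in cm; "spin": the turn about the tool's z in degrees; "fingers": the finger opening in cm, from 0 to 8.81. In form: [{"dx": .., "dy": .., "dz": .., "spin": .., "fingers": ..}, ...]. A call has 1 to 10 rows; each row is the pose to reach, as a shift and turn from the pose commanded when the call began, along the tool's axes at that moment; what a row does not reach only later rows make up. A row lasts 1/12 s, in which the tool goes at most 41.7 mm and 7.16 degrees, less where a joint would pass 70% of its speed; a pose out of reach is approached as far as the arm can. A call with a gripper value outside its range is refused whole. The fingers move at their own pace and stop on an object; "force" is the grip in N (left out, the last holds). Time passes only in rows, so rows that repeat a pose let the fingers close. It gives the time, the measured TCP pose, the force, the opening and the grip force at its end, in the units of the state.
- sense(): the state, without advancing time (a new reading comes with each control period).
- get_image(name): name is "side" or "top"; returns a dict with "frame" (384x512x3 uint8, blue, green, red), "fx", "fy", "cx", "cy" (pixels), "k1" (the pictures are not rectified: a ray, as slopes to the right and down, at radius r is drawn at 1 + k1 r^2 times it, then the intrinsics apply), "rvec" (rotation vector, rad) and "tvec" (3), from world to camera coordinates, as OpenCV has them. Camera axes: x right, y down, z forward; pixel columns grow to the right and rows downward; lengths in m; the calibration is good to about 2 mm. A picture is of the moment at which its call begins. There is no depth.
- order.job_done(): hands the job in; it is judged then, once.
The state is a dict: "t": time; "joint_positions": joint angles; "dq": joint speeds; "effort": joint torques, N m; "tcp_pos": TCP position; "tcp_rot": TCP orientation; "force": force on the tool from outside, world axes, zero at the start; "moment": the same for the moment, N m; "opening": finger opening in m; "grip_force": force on a finger pad.
Only numpy, scipy, OpenCV 4.12 (cv2) and the standard library are available. Lean on these libraries where they do the work, as an engineer would, in place of code of your own. Each camera call takes 0.05 s, during which the arm holds its last target. There are 200 camera calls.

## Task

Scrub out the used steel pot standing on the bench: with the bottle brush from the stand, go right down to the bottom and back up until the bristles come out at the rim, three times. Hang the brush back in the fork of its stand by its collar, and set the pot down, not dropped, upright in the free cell of the carrier beside the two clean pots. Do not knock the pot over, and leave the clean pots and the two jars where they are.

Things in the scene. Friction and masses are not known exactly. Their poses are not given: they have to be found in the camera images.
- pot: the used pot: open straight-sided round steel pot (all sizes in mm), outside diameter 62, height 100, bore 56, wall 3, floor 4 thick, about 0.34 kg, standing alone on the bench. Origin at the centre of its underside, z up
- brush: bottle brush, 225 mm long, hung upright in the stand. Origin at the lower wire tip, z up along it. Springy white bristles from 7 to 71 above the tip, free diameter 60 (they yield to the pot's bore), tapered at both ends; wire shank 7 thick; collar, diameter 32, from 130 to 136 above the tip; round black handle, diameter 20, from 136 to 225: grasp it here, from above
- hanger (a point): where the collar rests on the stand's fork: top face of the fork, 150 above the bench, on the axis of the hanging brush. Axes as the stand's: the 13 wide slot is open towards -x and closed 8 behind this point; a prong each side, 6.5 to 20 off in y; nibs 5 high at the prong tips (22 to 29 in front) hold the collar in, so raise it over 6 before sliding it out or in along x
- stand: fixed brush stand. Origin on the bench under the hanging brush. Base plate 135 by 105 by 10, from x -48 to +87; drip dish 19 high, radius 36, under the brush; post 66 behind (+x), with a clamp and knob reaching to x +100, nothing higher than 12 above the fork but the brush handle
- brush_collar (a point): centre of the underside of the brush's collar, 130 above its tip; rests on the fork at the hanger point when hung
- carrier: grey three-cell carrier, fixed, 90 in x by 250 in y, walls 55 high; origin at the centre of its underside. The cells lie in a row along its y, 82 apart, each 82 by 78 inside, floor 4 above the bench. The middle and the +y cell hold the clean pots
- free_cell (a point): centre of the floor of the free cell of the carrier, the one at its -y end; axes as the carrier's
- clean_pot_a: clean pot in the middle cell, the same size as the used one; leave alone
- clean_pot_b: clean pot in the +y cell, the same; leave alone
- amber_jar: closed amber jar with a cap, diameter 68, height 95, on the bench; leave alone. Origin under its centre
- white_jar: closed white jar with a cap, diameter 60, height 88, on the bench; leave alone. Origin under its centre

How it is judged:
By the outcome, as a careful person would: the job done as asked, in the order asked, and still so for the second after the job is handed in, with the robot touching nothing.
It also fails if it takes over 72 s, if anything falls off the work surface, if the arm or the gripper's body presses on something with over 40 N, if the wrist force passes 120 N, or if a joint passes its speed limit or range.

## Working session

There is one attempt and no reset: what is moved stays moved. The work goes in short steps, Python scripts to look and compute and a tool call to move; the robot and the scene stay as the last step left them, time stands still between calls to the robot, and variables do not carry over. Pictures are saved under pics/ and viewed, at most 10 in all, crops included, and the job is handed in when it is done.

Besides the shell and the picture viewer there is one more tool, called after ">>>" by a JSON object that holds its "method" and its "body". drive_tool: Moves the arm, as the interface text tells. Its arguments: {"type":"object","properties":{"increments":{"type":"array","items":{"type":"object","properties":{"dx":{"type":"number"},"dy":{"type":"number"},"dz":{"type":"number"},"spin":{"type":"number"},"fingers":{"type":"number"}}}},"force":{"type":"number"}},"required":["increments"]}

```bash
ls; mkdir -p pics; python3 - <<'E'
from rig import sense,get_image,arm
import cv2
s=sense();print(s['t'],s['tcp_pos'],s['tcp_rot'],s['opening'],arm.tcp_to_grasp)
for n in('side','top'):
    d=get_image(n);cv2.imwrite(f'pics/{n}0.png',d['frame']);print({k:v for k,v in d.items() if k!='frame'})
E
```

```text
pics
0.0 [0.24678669 0.60066858 0.2378365 ] [-3.13985445e+00  1.37365181e-04  2.75187459e+00] 0.08780822788460045 -0.0187
{'fx': 452.41323616527995, 'fy': 452.41323616527995, 'cx': 262.0352673759595, 'cy': 186.55950134988925, 'k1': -0.030600834931508714, 'rvec': array([ 2.0660143 , -0.32775643,  0.2086761 ]), 'tvec': array([-0.50444325,  0.20218814,  0.77598111])}
{'fx': 423.26948790962103, 'fy': 423.26948790962103, 'cx': 255.90226571211608, 'cy': 196.03614323689033, 'k1': -0.13464931442678033, 'rvec': array([ 2.18560351, -2.15282193,  0.10904137]), 'tvec': array([0.02418129, 0.55298366, 0.9275851 ])}
```

View pics/side0.png

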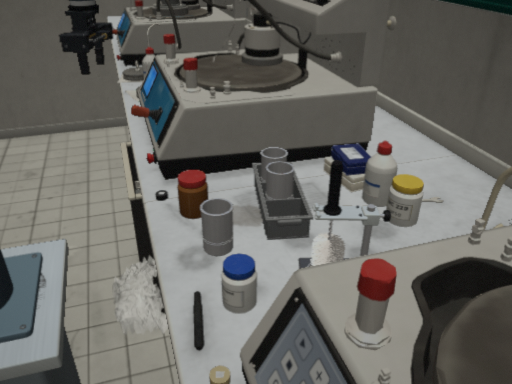

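View pics/top0.png

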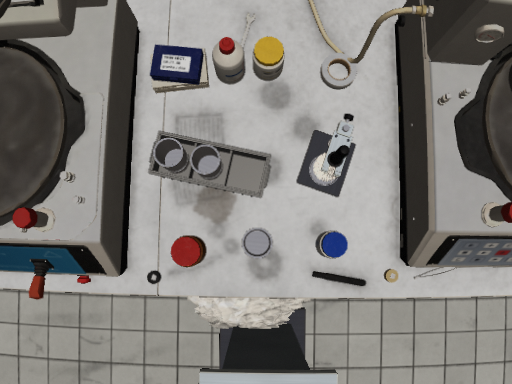

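The side view shows the pot at about (217,228), the brush in its stand at about (335,210) and the carrier at about (280,198). The top view shows the pot at (257,241), the handle top at (339,156), the free cell at about (247,171), the amber jar at (187,250) and the white jar at (333,244). I'll zoom in to measure.

```bash
cat > h.py <<'E'
import numpy as np, cv2
from rig import sense,get_image
def cam(d):
    K=np.array([[d['fx'],0,d['cx']],[0,d['fy'],d['cy']],[0,0,1]]);D=np.array([d['k1'],0,0,0.])
    return K,D,np.array(d['rvec']),np.array(d['tvec'])
def proj(d,P):
    K,D,r,t=cam(d);return cv2.projectPoints(np.float64(P).reshape(-1,1,3),r,t,K,D)[0].reshape(-1,2)
def unproj(d,uv,z):
    K,D,r,t=cam(d);R=cv2.Rodrigues(r)[0]
    n=cv2.undistortPoints(np.float64(uv).reshape(-1,1,2),K,D).reshape(-1,2)
    v=np.c_[n,np.ones(len(n))]@R; c=-R.T@t
    return c+v*((np.reshape(z,(-1,1))-c[2])/v[:,2:])
def crop(d,x,y,w,h,s,name):
    cv2.imwrite(f'pics/{name}.png',cv2.resize(d['frame'][y:y+h,x:x+w],None,fx=s,fy=s,interpolation=cv2.INTER_CUBIC))
E
python3 - <<'E'
from h import *
d=get_image('top');crop(d,145,110,216,160,3.7,'topc')
print(unproj(d,[[257,241],[339,156],[187,250],[333,244],[206,160],[170,153]],[.1,.245,.095,.088,.104,.104]))
d=get_image('side');crop(d,180,130,216,150,3.7,'sidec')
E
```

```text
[[ 0.45186528  0.02875729  0.1       ]
 [ 0.60402274 -0.11380101  0.245     ]
 [ 0.43059321  0.17427648  0.095     ]
 [ 0.44749768 -0.13127653  0.088     ]
 [ 0.61935456  0.13841669  0.104     ]
 [ 0.63351525  0.21534874  0.104     ]]
```

View pics/topc.png

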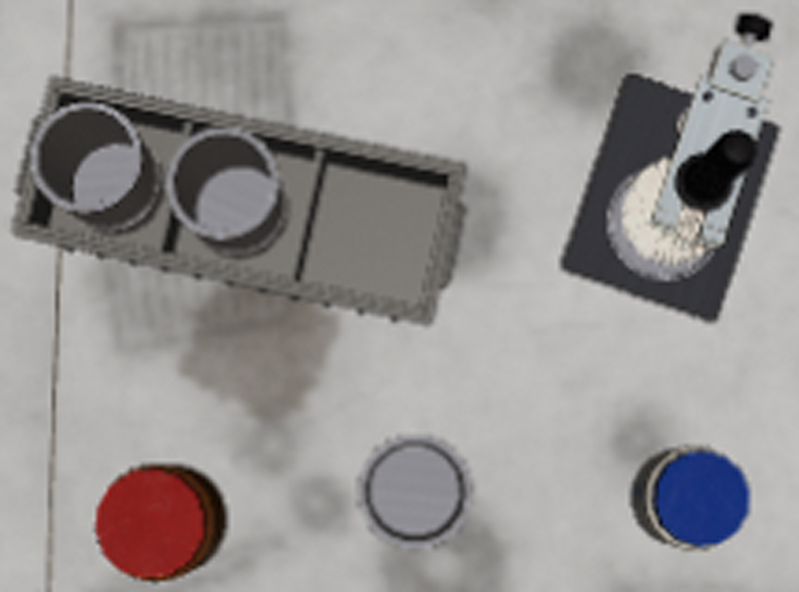

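View pics/sidec.png

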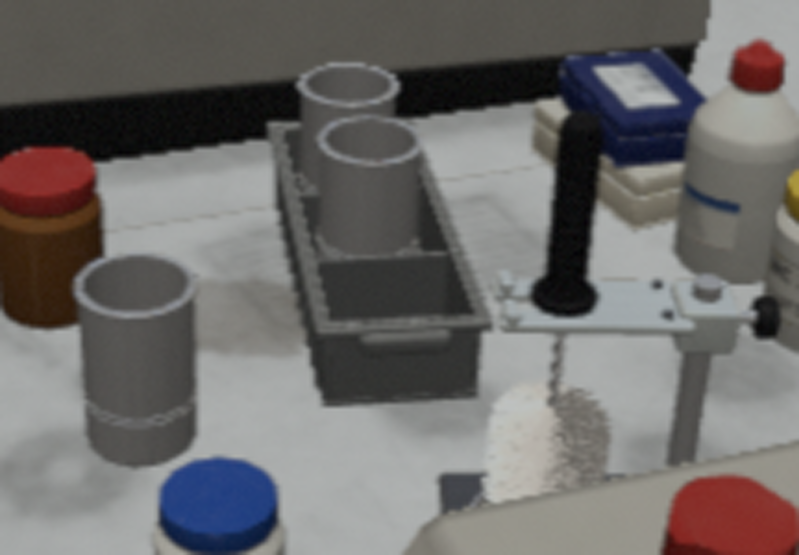

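Positions in the top crop:
- Pot rim centre: (415,491)
- Carrier rim corners: (55,78), (467,163), (432,323), (12,235)
- Base plate corners: (630,72), (778,122), (717,322), (562,268)
- Handle top: (738,150)
- Collar: (703,184)

In the side crop, the pot rim centre is (135,287), the handle top (583,118) and the collar (565,296).

```bash
python3 - <<'E'
from h import *
T=get_image('top');S=get_image('side')
def t(l):return np.array([(145+(x+.5)/3.7-.5,110+(y+.5)/3.7-.5) for x,y in l])
def s(l):return np.array([(180+(x+.5)/3.7-.5,130+(y+.5)/3.7-.5) for x,y in l])
np.set_printoptions(precision=4,suppress=True)
print('pot',unproj(T,t([(415,491)]),.1),unproj(S,s([(135,287)]),.1))
c=unproj(T,t([(55,78),(467,163),(432,323),(12,235)]),.055);print('car',c,c.mean(0),np.linalg.norm(np.roll(c,-1,0)-c,axis=1))
e=(c[0]+c[3]-c[1]-c[2])[:2];print('yaw',np.arctan2(e[1],e[0])-np.pi/2);e/=np.linalg.norm(e);print('free',c.mean(0)[:2]-.082*e)
b=unproj(T,t([(630,72),(778,122),(717,322),(562,268)]),.010);print('base',b,b.mean(0),np.linalg.norm(np.roll(b,-1,0)-b,axis=1))
x=(b[0]+b[1]-b[2]-b[3])[:2];yw=np.arctan2(x[1],x[0]);x/=np.linalg.norm(x);print('standyaw',yw,'org',b.mean(0)[:2]-.0195*x)
print('handle',unproj(T,t([(738,150)]),.245),unproj(S,s([(583,118)]),.245),'collar',unproj(T,t([(703,184)]),.156),unproj(S,s([(565,296)]),.155))
print('clean',unproj(T,t([(224,185),(90,159)]),.104),unproj(S,s([(369,141),(349,86)]),.104))
print('jar',unproj(T,t([(150,522),(702,497)]),[.095,.088]))
E
```

```text
pot [[0.4491 0.0291 0.1   ]] [[0.4449 0.0228 0.1   ]]
car [[0.6944 0.2518 0.055 ]
 [0.6448 0.0008 0.055 ]
 [0.548  0.0204 0.055 ]
 [0.5974 0.2737 0.055 ]] [0.6211 0.1367 0.055 ] [0.2559 0.0987 0.2581 0.0994]
yaw -0.1937626795500842
free [0.6053 0.0562]
base [[ 0.7147 -0.1038  0.01  ]
 [ 0.6843 -0.1985  0.01  ]
 [ 0.5558 -0.1582  0.01  ]
 [ 0.5882 -0.0608  0.01  ]] [ 0.6358 -0.1303  0.01  ] [0.0994 0.1346 0.1026 0.1336]
standyaw -0.31568943139937716 org [ 0.6172 -0.1243]
handle [[ 0.6147 -0.1231  0.245 ]] [[ 0.6126 -0.1278  0.245 ]] collar [[ 0.615  -0.1226  0.156 ]] [[ 0.6122 -0.1293  0.155 ]]
clean [[0.6201 0.1402 0.104 ]
 [0.6343 0.2176 0.104 ]] [[0.6167 0.1363 0.104 ]
 [0.6315 0.2131 0.104 ]]
jar [[ 0.429   0.1781  0.095 ]
 [ 0.4476 -0.1342  0.088 ]]
```

```bash
cat >> h.py <<'E'
def go(*targets):
    s=sense();p=np.array(s['tcp_pos']);y=s['tcp_rot'][2];R=cv2.Rodrigues(np.array([0,0,y]))[0]@np.diag([1,-1,-1])
    print('t',round(s['t'],2),'p',p.round(4),'rpy',np.round(s['tcp_rot'],3),'F',np.round(s['force'],1),'op',round(s['opening'],4),'grip',round(s['grip_force'],1),'q7',round(s['joint_positions'][6],2))
    for x,yy,z,w in targets:
        print((100*R.T@(np.array([x,yy,z])-p)).round(2),'spin',round(-np.degrees(w-y),1))
E
python3 - <<'E'
from h import *
go((.38,.22,.38,1.38))
T=get_image('top')
print(unproj(T,[[130,275],[135,100],[400,255],[397,100]],.2).round(3),unproj(T,[[130,275],[400,255]],.0).round(3))
E
```

```text
t 0.3 p [0.2469 0.6011 0.2385] rpy [-3.141  0.     2.752] F [ 0.3  0.3 -0.5] op 0.0884 grip 0.0 q7 -0.07
[-26.79 -30.19 -14.15] spin 78.6
[[ 0.385  0.262  0.2  ]
 [ 0.718  0.268  0.2  ]
 [ 0.429 -0.237  0.2  ]
 [ 0.726 -0.238  0.2  ]] [[ 0.367  0.322  0.   ]
 [ 0.422 -0.306  0.   ]]
```

>>> {"method": "drive_tool", "body": {"increments": [{"dz": -4, "spin": 0}, {"dx": -4, "dy": -4, "dz": -7, "spin": 7}, {"dx": -27, "dy": -30, "dz": -14, "spin": 78}, {"dx": -27, "dy": -30, "dz": -14, "spin": 78}, {"dx": -27, "dy": -30, "dz": -14, "spin": 78}, {"dx": -27, "dy": -30, "dz": -14, "spin": 78}, {"dx": -27, "dy": -30, "dz": -14, "spin": 78}, {"dx": -27, "dy": -30, "dz": -14, "spin": 78}, {"dx": -27, "dy": -30, "dz": -14, "spin": 78}, {"dx": -27, "dy": -30, "dz": -14, "spin": 78}]}}

```text
invalid input at $.increments[0]: expected keys dx, dy, dz, spin, fingers
```

```bash
python3 - <<'E'
from h import *
go((.6137,-.1257,.32,1.38))
E
```

```text
t 0.35 p [0.247  0.6011 0.2385] rpy [-3.141  0.     2.752] F [ 0.  -1.   0.5] op 0.088 grip 0.0 q7 -0.07
[-61.54 -53.29  -8.15] spin 78.6
```

>>> {"method": "drive_tool", "body": {"increments": [{"dx": 0, "dy": 0, "dz": -4, "spin": 0, "fingers": 8.8}, {"dx": -4, "dy": -4, "dz": -7, "spin": 7, "fingers": 8.8}, {"dx": -27, "dy": -30, "dz": -14, "spin": 78, "fingers": 8.8}, {"dx": -27, "dy": -30, "dz": -14, "spin": 78, "fingers": 8.8}, {"dx": -27, "dy": -30, "dz": -14, "spin": 78, "fingers": 8.8}, {"dx": -27, "dy": -30, "dz": -14, "spin": 78, "fingers": 8.8}, {"dx": -27, "dy": -30, "dz": -14, "spin": 78, "fingers": 8.8}, {"dx": -27, "dy": -30, "dz": -14, "spin": 78, "fingers": 8.8}, {"dx": -27, "dy": -30, "dz": -14, "spin": 78, "fingers": 8.8}, {"dx": -27, "dy": -30, "dz": -14, "spin": 78, "fingers": 8.8}]}}

```text
t: 1.18
tcp_pos: [0.3693, 0.258, 0.3702]
tcp_rot: [3.141, -0.001, 1.623]
force: [1.3, 0.6, -0.4]
opening: 0.0882
grip_force: 0.0
```

```bash
python3 - <<'E'
from h import *
go((.6137,-.1257,.32,1.38))
E
```

```text
t 1.18 p [0.3693 0.258  0.3702] rpy [ 3.141e+00 -1.000e-03  1.623e+00] F [ 1.3  0.6 -0.4] op 0.0882 grip 0.0 q7 -0.64
[-39.61  22.39   5.02] spin 14.0
```

>>> {"method": "drive_tool", "body": {"increments": [{"dx": -38, "dy": 22, "dz": 4.5, "spin": 8, "fingers": 8.8}, {"dx": -38, "dy": 22, "dz": 4.5, "spin": 8, "fingers": 8.8}, {"dx": -38, "dy": 22, "dz": 4.5, "spin": 8, "fingers": 8.8}, {"dx": -38, "dy": 22, "dz": 4.5, "spin": 8, "fingers": 8.8}, {"dx": -38, "dy": 22, "dz": 4.5, "spin": 8, "fingers": 8.8}, {"dx": -38, "dy": 22, "dz": 4.5, "spin": 8, "fingers": 8.8}, {"dx": -38, "dy": 22, "dz": 4.5, "spin": 8, "fingers": 8.8}, {"dx": -38, "dy": 22, "dz": 4.5, "spin": 8, "fingers": 8.8}, {"dx": -38, "dy": 22, "dz": 4.5, "spin": 8, "fingers": 8.8}, {"dx": -38, "dy": 22, "dz": 4.5, "spin": 8, "fingers": 8.8}]}}

```text
t: 2.02
tcp_pos: [0.5984, -0.0874, 0.327]
tcp_rot: [3.141, -0.0, 1.491]
force: [-0.0, 0.6, 0.8]
opening: 0.0882
grip_force: 0.0
```

>>> {"method": "drive_tool", "body": {"increments": [{"dx": -2, "dy": 0, "dz": 0, "spin": 0, "fingers": 8.8}, {"dx": -2, "dy": 0, "dz": 0, "spin": 0, "fingers": 8.8}, {"dx": -2, "dy": 0, "dz": 0, "spin": 0, "fingers": 8.8}, {"dx": -2, "dy": 0, "dz": 0, "spin": 0, "fingers": 8.8}, {"dx": -2, "dy": 0, "dz": 0, "spin": 0, "fingers": 8.8}]}}

```text
t: 2.43
tcp_pos: [0.596, -0.1037, 0.3273]
tcp_rot: [3.141, -0.001, 1.493]
force: [0.0, 0.4, 0.6]
opening: 0.0877
grip_force: 0.0
```

```bash
python3 - <<'E'
from h import *
go((.6137,-.1257,.195,1.38))
S=get_image('side');T=get_image('top')
p=sense()['tcp_pos'];print(p,proj(S,[p]),proj(T,[p]))
a=cv2.resize(S['frame'][80:230,235:435],None,fx=3,fy=3,interpolation=2);b=cv2.resize(T['frame'][100:250,250:380],None,fx=3,fy=3,interpolation=2);
cv2.imwrite('pics/g1.png',np.hstack([a[:,:600],b])[:, :800])
E
```

```text
t 2.43 p [ 0.596  -0.1037  0.3273] rpy [ 3.141e+00 -1.000e-03  1.493e+00] F [0.  0.4 0.6] op 0.0877 grip 0.0 q7 0.24
[-2.05  1.94 13.23] spin 6.5
[ 0.59598315 -0.10397483  0.32739619] [[325.47801976 108.43583079]] [[343.00557779 150.739875  ]]
```

View pics/g1.png

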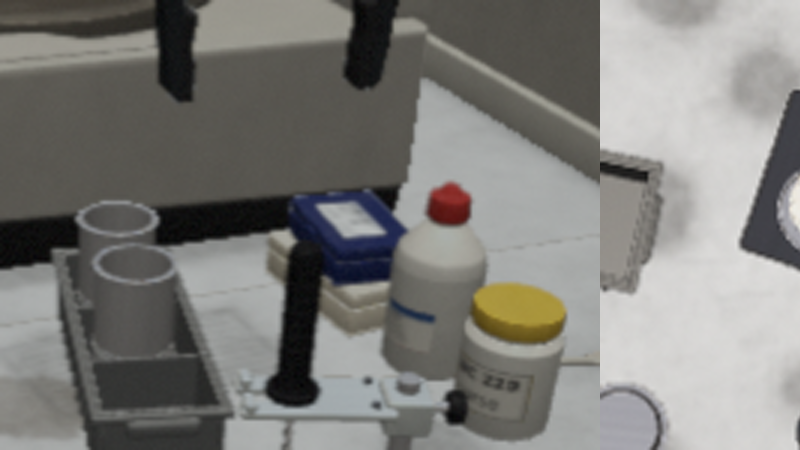

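The side view shows the fingertips at about (295,112) and (358,109), against a projected TCP of (325.5,108.4). The side camera therefore reads about 2 px low. My hstack cut off the top view, so I'll view it separately.

```bash
python3 - <<'E'
from h import *
T=get_image('top');p=sense()['tcp_pos'];print(proj(T,[p]))
crop(T,250,80,160,150,4,'g2')
E
```

```text
[[343.18006608 150.74237467]]
```

View pics/g2.png

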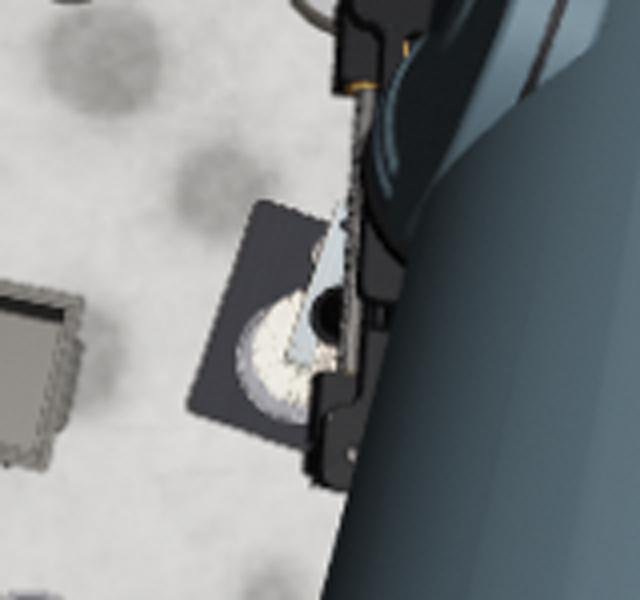

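The top view is mostly blocked by the arm, but the handle at about (332,158) lies beside the fingers as expected. Descending on the handle.

>>> {"method": "drive_tool", "body": {"increments": [{"dx": -1, "dy": 1, "dz": 1, "spin": 3, "fingers": 8.8}, {"dx": -1.97, "dy": 1.93, "dz": 2, "spin": 6.5, "fingers": 8.8}, {"dx": -1.97, "dy": 1.93, "dz": 3, "spin": 6.5, "fingers": 8.8}, {"dx": -1.97, "dy": 1.93, "dz": 5, "spin": 6.5, "fingers": 8.8}, {"dx": -1.97, "dy": 1.93, "dz": 8, "spin": 6.5, "fingers": 6}, {"dx": -1.97, "dy": 1.93, "dz": 11, "spin": 6.5, "fingers": 6}, {"dx": -1.97, "dy": 1.93, "dz": 13.2, "spin": 6.5, "fingers": 5}, {"dx": -1.97, "dy": 1.93, "dz": 13.2, "spin": 6.5, "fingers": 5}, {"dx": -1.97, "dy": 1.93, "dz": 13.2, "spin": 6.5, "fingers": 5}, {"dx": -1.97, "dy": 1.93, "dz": 13.2, "spin": 6.5, "fingers": 5}]}}

```text
t: 3.42
tcp_pos: [0.6143, -0.1268, 0.1967]
tcp_rot: [3.14, -0.0, 1.378]
force: [0.4, -0.4, 0.3]
opening: 0.0508
grip_force: 0.0
```

```bash
python3 - <<'E'
from h import *
go((.6137,-.1250,.195,1.38))
E
```

```text
t 3.42 p [ 0.6143 -0.1268  0.1967] rpy [ 3.14  -0.     1.378] F [ 0.4 -0.4  0.3] op 0.0508 grip 0.0 q7 0.25
[ 0.16 -0.1   0.17] spin -0.1
```

>>> {"method": "drive_tool", "body": {"increments": [{"dx": 0.15, "dy": 0, "dz": 0.15, "spin": 0, "fingers": 5}, {"dx": 0.15, "dy": 0, "dz": 0.15, "spin": 0, "fingers": 1}, {"dx": 0.15, "dy": 0, "dz": 0.15, "spin": 0, "fingers": 1}, {"dx": 0.15, "dy": 0, "dz": 0.15, "spin": 0, "fingers": 1}, {"dx": 0.15, "dy": 0, "dz": 0.15, "spin": 0, "fingers": 1}, {"dx": 0.15, "dy": 0, "dz": 0.15, "spin": 0, "fingers": 1}, {"dx": 0.15, "dy": 0, "dz": 0.15, "spin": 0, "fingers": 1}, {"dx": 0.15, "dy": 0, "dz": 0.15, "spin": 0, "fingers": 1}], "force": 45}}

```text
t: 4.08
tcp_pos: [0.6139, -0.1255, 0.1939]
tcp_rot: [3.141, 0.0, 1.377]
force: [0.7, -0.8, 0.7]
opening: 0.0189
grip_force: 45.0
```

```bash
python3 - <<'E'
from h import *
p=sense()['tcp_pos'];c,s=.951,.311
go((p[0],p[1],p[2]+.015,1.38),(p[0]-.08*c,p[1]+.08*s,p[2]+.015,1.38),(p[0]-.1667,p[1]+.1515,.34,1.38))
E
```

```text
t 4.08 p [ 0.6139 -0.1255  0.1939] rpy [3.141 0.    1.377] F [ 0.7 -0.8  0.7] op 0.0189 grip 45.0 q7 0.25
[ 0.   0.  -1.5] spin -0.2
[ 0.97 -7.95 -1.5 ] spin -0.2
[ 11.65 -19.28 -14.61] spin -0.2
```

>>> {"method": "drive_tool", "body": {"increments": [{"dx": 0, "dy": 0, "dz": -0.5, "spin": 0, "fingers": 1}, {"dx": 0, "dy": 0, "dz": -1.2, "spin": 0, "fingers": 1}, {"dx": 0, "dy": 0, "dz": -1.5, "spin": 0, "fingers": 1}, {"dx": 0, "dy": 0, "dz": -1.5, "spin": 0, "fingers": 1}, {"dx": 0.12, "dy": -1, "dz": -1.5, "spin": 0, "fingers": 1}, {"dx": 0.36, "dy": -3, "dz": -1.5, "spin": 0, "fingers": 1}, {"dx": 0.61, "dy": -5, "dz": -1.5, "spin": 0, "fingers": 1}, {"dx": 0.85, "dy": -7, "dz": -1.5, "spin": 0, "fingers": 1}, {"dx": 1.0, "dy": -8.5, "dz": -1.5, "spin": 0, "fingers": 1}, {"dx": 1.0, "dy": -8.5, "dz": -1.5, "spin": 0, "fingers": 1}]}}

```text
t: 4.92
tcp_pos: [0.5295, -0.0984, 0.2084]
tcp_rot: [-3.139, -0.001, 1.377]
force: [0.1, -0.7, -1.6]
opening: 0.019
grip_force: 45.0
```

```bash
python3 - <<'E'
from h import *
go((.6139-.1667,-.1255+.1515,.30,1.38))
E
```

```text
t 4.92 p [ 0.5295 -0.0984  0.2084] rpy [-3.139e+00 -1.000e-03  1.377e+00] F [ 0.1 -0.7 -1.6] op 0.019 grip 45.0 q7 0.2
[ 10.62 -10.48  -9.16] spin -0.2
```

>>> {"method": "drive_tool", "body": {"increments": [{"dx": 0, "dy": 0, "dz": -3, "spin": 0, "fingers": 1}, {"dx": 0, "dy": 0, "dz": -6, "spin": 0, "fingers": 1}, {"dx": 1, "dy": -1, "dz": -9.2, "spin": 0, "fingers": 1}, {"dx": 4, "dy": -4, "dz": -9.2, "spin": 0, "fingers": 1}, {"dx": 6.5, "dy": -6.5, "dz": -9.2, "spin": 0, "fingers": 1}, {"dx": 9, "dy": -9, "dz": -9.2, "spin": 0, "fingers": 1}, {"dx": 10.6, "dy": -10.5, "dz": -9.2, "spin": 0, "fingers": 1}, {"dx": 10.6, "dy": -10.5, "dz": -9.2, "spin": 0, "fingers": 1}, {"dx": 10.6, "dy": -10.5, "dz": -9.2, "spin": 0, "fingers": 1}, {"dx": 10.6, "dy": -10.5, "dz": -9.2, "spin": 0, "fingers": 1}]}}

```text
t: 5.75
tcp_pos: [0.4508, 0.0242, 0.3011]
tcp_rot: [3.14, 0.0, 1.376]
force: [-0.4, -0.2, -1.7]
opening: 0.0189
grip_force: 45.0
```

```bash
python3 - <<'E'
from h import *
go((.6139-.1667,-.1255+.1515,.30,1.38))
S=get_image('side');crop(S,150,70,190,200,3,'s2');T=get_image('top');
p=sense()['tcp_pos'];ax=[[*p[:2],z] for z in (p[2]-.174+.071,p[2]-.174+.007)]
print(proj(S,ax+[[.447,.026,.1]]),proj(T,ax))
a=cv2.imread('pics/s2.png');b=cv2.resize(T['frame'][190:290,210:310],None,fx=2.2,fy=2.2,interpolation=2)
b=cv2.copyMakeBorder(b,0,600-b.shape[0],0,0,0);cv2.imwrite('pics/s2.png',np.hstack([a,b]))
E
```

```text
t 5.75 p [0.4508 0.0242 0.3011] rpy [3.14  0.    1.376] F [-0.4 -0.2 -1.7] op 0.0189 grip 45.0 q7 -0.26
[ 0.11 -0.38  0.11] spin -0.2
[[217.10081562 160.95268285]
 [218.32239868 191.31271419]
 [216.79950515 206.20266938]] [[259.88234241 241.95168906]
 [259.57489991 241.71944668]]
```

View pics/s2.png

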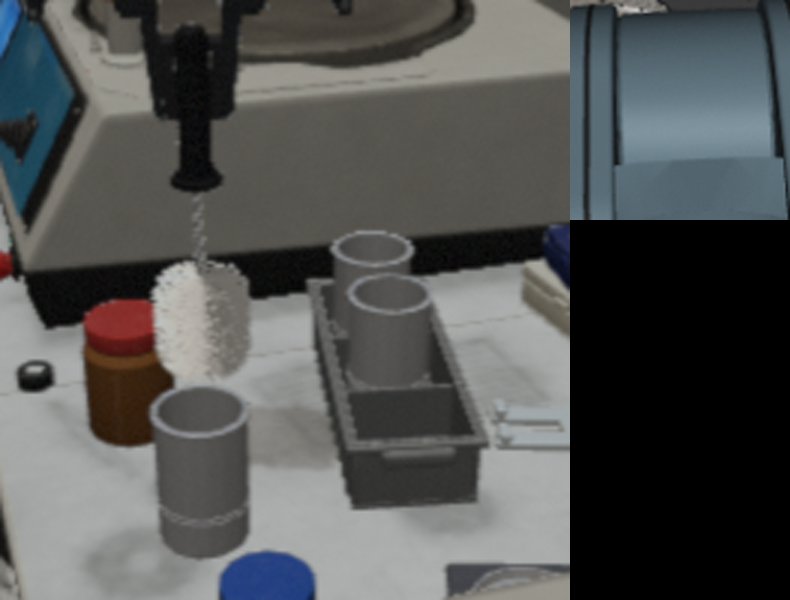

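The bristles are centred at about (217,185) and the pot rim at about (217,206). The brush is about 3–4 mm too far in +x, as the state also shows. I'll correct that and start down gently.

>>> {"method": "drive_tool", "body": {"increments": [{"dx": 0.1, "dy": -0.38, "dz": 0, "spin": 0, "fingers": 1}, {"dx": 0.1, "dy": -0.38, "dz": 1, "spin": 0, "fingers": 1}, {"dx": 0.1, "dy": -0.38, "dz": 2, "spin": 0, "fingers": 1}, {"dx": 0.1, "dy": -0.38, "dz": 3, "spin": 0, "fingers": 1}, {"dx": 0.1, "dy": -0.38, "dz": 4, "spin": 0, "fingers": 1}, {"dx": 0.1, "dy": -0.38, "dz": 5, "spin": 0, "fingers": 1}, {"dx": 0.1, "dy": -0.38, "dz": 6, "spin": 0, "fingers": 1}, {"dx": 0.1, "dy": -0.38, "dz": 6, "spin": 0, "fingers": 1}]}}

```text
t: 6.52
tcp_pos: [0.4452, 0.0266, 0.2386]
tcp_rot: [-3.139, 0.002, 1.377]
force: [0.1, 0.9, -2.3]
opening: 0.019
grip_force: 45.0
```

```bash
python3 - <<'E'
from h import *
go((.447,.026,.181,1.38))
E
```

```text
t 6.52 p [0.4452 0.0266 0.2386] rpy [-3.139e+00  2.000e-03  1.377e+00] F [ 0.1  0.9 -2.3] op 0.019 grip 45.0 q7 -0.2
[-0.03  0.19  5.76] spin -0.2
```

>>> {"method": "drive_tool", "body": {"increments": [{"dx": 0, "dy": 0.1, "dz": 1.2, "spin": 0, "fingers": 1}, {"dx": 0, "dy": 0.15, "dz": 2.4, "spin": 0, "fingers": 1}, {"dx": 0, "dy": 0.15, "dz": 3.6, "spin": 0, "fingers": 1}, {"dx": 0, "dy": 0.15, "dz": 4.6, "spin": 0, "fingers": 1}, {"dx": 0, "dy": 0.15, "dz": 5.4, "spin": 0, "fingers": 1}, {"dx": 0, "dy": 0.15, "dz": 5.8, "spin": 0, "fingers": 1}, {"dx": 0, "dy": 0.15, "dz": 5.9, "spin": 0, "fingers": 1}, {"dx": 0, "dy": 0.15, "dz": 5.9, "spin": 0, "fingers": 1}]}}

```text
t: 7.18
tcp_pos: [0.4476, 0.0264, 0.1816]
tcp_rot: [-3.141, 0.0, 1.376]
force: [0.3, -0.0, -2.0]
opening: 0.0192
grip_force: 45.0
```

```bash
python3 - <<'E'
from h import *
go((.447,.026,.18,1.38),(.447,.026,.285,1.38))
E
```

```text
t 7.18 p [0.4476 0.0264 0.1816] rpy [-3.141  0.     1.376] F [ 0.3 -0.  -2. ] op 0.0192 grip 45.0 q7 -0.11
[-0.05 -0.05  0.16] spin -0.2
[ -0.05  -0.05 -10.34] spin -0.2
```

>>> {"method": "drive_tool", "body": {"increments": [{"dx": 0, "dy": 0, "dz": 0.1, "spin": 0, "fingers": 1}, {"dx": 0, "dy": 0, "dz": 0.2, "spin": 0, "fingers": 1}, {"dx": 0, "dy": 0, "dz": 0.3, "spin": 0, "fingers": 1}, {"dx": 0, "dy": 0, "dz": 0.3, "spin": 0, "fingers": 1}, {"dx": 0, "dy": 0, "dz": 0.3, "spin": 0, "fingers": 1}]}}

```text
t: 7.6
tcp_pos: [0.4479, 0.0265, 0.1788]
tcp_rot: [3.141, -0.0, 1.377]
force: [-0.6, -0.4, -1.0]
opening: 0.019
grip_force: 45.0
```

>>> {"method": "drive_tool", "body": {"increments": [{"dx": 0, "dy": 0, "dz": 0.15, "spin": 0, "fingers": 1}, {"dx": 0, "dy": 0, "dz": 0.15, "spin": 0, "fingers": 1}, {"dx": 0, "dy": 0, "dz": 0.15, "spin": 0, "fingers": 1}]}}

```text
t: 7.85
tcp_pos: [0.4483, 0.0265, 0.1777]
tcp_rot: [3.141, -0.001, 1.377]
force: [0.1, -0.3, 5.8]
opening: 0.0187
grip_force: 45.0
```

>>> {"method": "drive_tool", "body": {"increments": [{"dx": 0, "dy": 0, "dz": -1, "spin": 0, "fingers": 1}, {"dx": 0, "dy": 0, "dz": -2.5, "spin": 0, "fingers": 1}, {"dx": 0, "dy": 0, "dz": -4, "spin": 0, "fingers": 1}, {"dx": 0, "dy": 0, "dz": -5.5, "spin": 0, "fingers": 1}, {"dx": 0, "dy": 0, "dz": -7, "spin": 0, "fingers": 1}, {"dx": 0, "dy": 0, "dz": -8.5, "spin": 0, "fingers": 1}, {"dx": 0, "dy": 0, "dz": -10, "spin": 0, "fingers": 1}, {"dx": 0, "dy": 0, "dz": -10.8, "spin": 0, "fingers": 1}, {"dx": 0, "dy": 0, "dz": -10.8, "spin": 0, "fingers": 1}, {"dx": 0, "dy": 0, "dz": -10.8, "spin": 0, "fingers": 1}]}}

```text
t: 8.68
tcp_pos: [0.4476, 0.0265, 0.2852]
tcp_rot: [3.141, -0.0, 1.377]
force: [-0.2, -0.2, -3.2]
opening: 0.0184
grip_force: 45.0
```

```bash
python3 - <<'E'
from h import *
go((.447,.026,.178,1.38))
S=get_image('side');crop(S,150,70,190,200,3,'s3')
E
```

```text
t 8.68 p [0.4476 0.0265 0.2852] rpy [ 3.141 -0.     1.377] F [-0.2 -0.2 -3.2] op 0.0184 grip 45.0 q7 -0.25
[-0.06 -0.05 10.72] spin -0.2
```

View pics/s3.png

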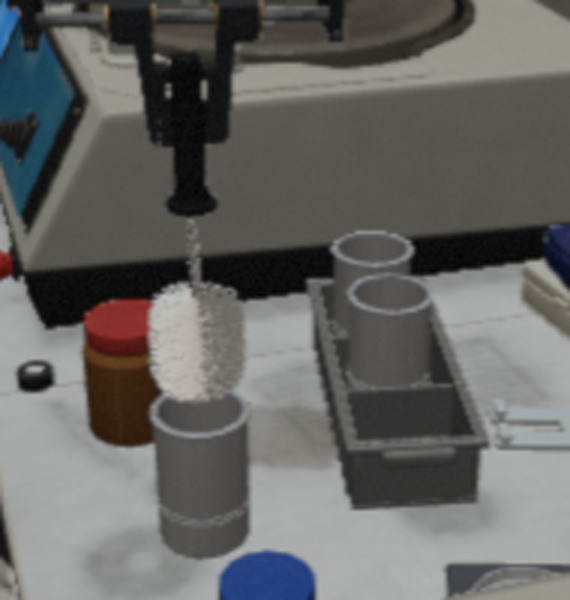

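The first stroke is complete: contact at the bottom, bristles out at the rim at about (215,200), and the pot unmoved. Now strokes 2 and 3.

>>> {"method": "drive_tool", "body": {"increments": [{"dx": 0, "dy": 0, "dz": 1.2, "spin": 0, "fingers": 1}, {"dx": 0, "dy": 0, "dz": 2.7, "spin": 0, "fingers": 1}, {"dx": 0, "dy": 0, "dz": 4.5, "spin": 0, "fingers": 1}, {"dx": 0, "dy": 0, "dz": 6.3, "spin": 0, "fingers": 1}, {"dx": 0, "dy": 0, "dz": 8, "spin": 0, "fingers": 1}, {"dx": 0, "dy": 0, "dz": 9.3, "spin": 0, "fingers": 1}, {"dx": 0, "dy": 0, "dz": 10.2, "spin": 0, "fingers": 1}, {"dx": 0, "dy": 0, "dz": 10.6, "spin": 0, "fingers": 1}, {"dx": 0, "dy": 0, "dz": 10.8, "spin": 0, "fingers": 1}, {"dx": 0, "dy": 0, "dz": 10.8, "spin": 0, "fingers": 1}]}}

```text
t: 9.57
tcp_pos: [0.4476, 0.0264, 0.1776]
tcp_rot: [-3.14, -0.0, 1.376]
force: [-2.4, 0.6, 6.5]
opening: 0.0189
grip_force: 45.0
```

>>> {"method": "drive_tool", "body": {"increments": [{"dx": 0, "dy": 0, "dz": 0, "spin": 0, "fingers": 1}, {"dx": 0, "dy": 0, "dz": -2, "spin": 0, "fingers": 1}, {"dx": 0, "dy": 0, "dz": -4, "spin": 0, "fingers": 1}, {"dx": 0, "dy": 0, "dz": -5.5, "spin": 0, "fingers": 1}, {"dx": 0, "dy": 0, "dz": -7, "spin": 0, "fingers": 1}, {"dx": 0, "dy": 0, "dz": -8.5, "spin": 0, "fingers": 1}, {"dx": 0, "dy": 0, "dz": -10, "spin": 0, "fingers": 1}, {"dx": 0, "dy": 0, "dz": -10.8, "spin": 0, "fingers": 1}, {"dx": 0, "dy": 0, "dz": -10.8, "spin": 0, "fingers": 1}, {"dx": 0, "dy": 0, "dz": -10.8, "spin": 0, "fingers": 1}]}}

```text
t: 10.4
tcp_pos: [0.4477, 0.0265, 0.2851]
tcp_rot: [3.141, -0.0, 1.377]
force: [-0.5, 0.2, -1.4]
opening: 0.0191
grip_force: 45.0
```

>>> {"method": "drive_tool", "body": {"increments": [{"dx": 0, "dy": 0, "dz": 1.2, "spin": 0, "fingers": 1}, {"dx": 0, "dy": 0, "dz": 2.7, "spin": 0, "fingers": 1}, {"dx": 0, "dy": 0, "dz": 4.5, "spin": 0, "fingers": 1}, {"dx": 0, "dy": 0, "dz": 6.3, "spin": 0, "fingers": 1}, {"dx": 0, "dy": 0, "dz": 8, "spin": 0, "fingers": 1}, {"dx": 0, "dy": 0, "dz": 9.3, "spin": 0, "fingers": 1}, {"dx": 0, "dy": 0, "dz": 10.2, "spin": 0, "fingers": 1}, {"dx": 0, "dy": 0, "dz": 10.6, "spin": 0, "fingers": 1}, {"dx": 0, "dy": 0, "dz": 10.8, "spin": 0, "fingers": 1}, {"dx": 0, "dy": 0, "dz": 10.8, "spin": 0, "fingers": 1}]}}

```text
t: 11.23
tcp_pos: [0.4476, 0.0264, 0.1776]
tcp_rot: [-3.14, -0.0, 1.376]
force: [-2.7, 0.4, 6.9]
opening: 0.019
grip_force: 45.1
```

>>> {"method": "drive_tool", "body": {"increments": [{"dx": 0, "dy": 0, "dz": 0, "spin": 0, "fingers": 1}, {"dx": 0, "dy": 0, "dz": -2, "spin": 0, "fingers": 1}, {"dx": 0, "dy": 0, "dz": -4, "spin": 0, "fingers": 1}, {"dx": 0, "dy": 0, "dz": -5.5, "spin": 0, "fingers": 1}, {"dx": 0, "dy": 0, "dz": -7, "spin": 0, "fingers": 1}, {"dx": 0, "dy": 0, "dz": -8.5, "spin": 0, "fingers": 1}, {"dx": 0, "dy": 0, "dz": -10, "spin": 0, "fingers": 1}, {"dx": 0, "dy": 0, "dz": -12, "spin": 0, "fingers": 1}, {"dx": 0, "dy": 0, "dz": -12, "spin": 0, "fingers": 1}, {"dx": 0, "dy": 0, "dz": -12, "spin": 0, "fingers": 1}]}}

```text
t: 12.07
tcp_pos: [0.4482, 0.0266, 0.2976]
tcp_rot: [3.14, -0.001, 1.377]
force: [0.6, -0.3, -1.1]
opening: 0.0188
grip_force: 45.0
```

```bash
python3 - <<'E'
from h import *
c,s=.951,.311;X,Y=.6139,-.1255
go((X-.085*c,Y+.085*s,.30,1.377),(X-.085*c,Y+.085*s,.209,1.377))
E
```

```text
t 12.07 p [0.4482 0.0266 0.2976] rpy [ 3.140e+00 -1.000e-03  1.377e+00] F [ 0.6 -0.3 -1.1] op 0.0188 grip 45.0 q7 -0.26
[-10.69  10.75  -0.24] spin -0.0
[-10.69  10.75   8.86] spin -0.0
```

>>> {"method": "drive_tool", "body": {"increments": [{"dx": -2, "dy": 2, "dz": -0.2, "spin": 0, "fingers": 1}, {"dx": -4.5, "dy": 4.5, "dz": -0.2, "spin": 0, "fingers": 1}, {"dx": -7, "dy": 7, "dz": -0.2, "spin": 0, "fingers": 1}, {"dx": -9.5, "dy": 9.5, "dz": 0, "spin": 0, "fingers": 1}, {"dx": -10.7, "dy": 10.75, "dz": 2, "spin": 0, "fingers": 1}, {"dx": -10.7, "dy": 10.75, "dz": 4.5, "spin": 0, "fingers": 1}, {"dx": -10.7, "dy": 10.75, "dz": 7, "spin": 0, "fingers": 1}, {"dx": -10.7, "dy": 10.75, "dz": 8.8, "spin": 0, "fingers": 1}, {"dx": -10.7, "dy": 10.75, "dz": 8.8, "spin": 0, "fingers": 1}, {"dx": -10.7, "dy": 10.75, "dz": 8.8, "spin": 0, "fingers": 1}]}}

```text
t: 12.9
tcp_pos: [0.5313, -0.0994, 0.2078]
tcp_rot: [-3.138, 0.001, 1.376]
force: [0.0, 0.5, -0.4]
opening: 0.0189
grip_force: 45.0
```

```bash
python3 - <<'E'
from h import *
c,s=.951,.311;X,Y=.6139,-.1255
go((X-.085*c,Y+.085*s,.208,1.377),(X,Y,.208,1.377),(X,Y,.1939,1.377))
E
```

```text
t 12.9 p [ 0.5313 -0.0994  0.2078] rpy [-3.138e+00  1.000e-03  1.376e+00] F [ 0.   0.5 -0.4] op 0.0189 grip 45.0 q7 0.22
[ 0.07  0.16 -0.02] spin -0.1
[-0.96  8.61 -0.02] spin -0.1
[-0.96  8.61  1.39] spin -0.1
```

>>> {"method": "drive_tool", "body": {"increments": [{"dx": 0.05, "dy": 0.2, "dz": 0, "spin": 0, "fingers": 1}, {"dx": -0.1, "dy": 1.5, "dz": 0, "spin": 0, "fingers": 1}, {"dx": -0.3, "dy": 3, "dz": 0, "spin": 0, "fingers": 1}, {"dx": -0.5, "dy": 4.5, "dz": 0, "spin": 0, "fingers": 1}, {"dx": -0.7, "dy": 6, "dz": 0, "spin": 0, "fingers": 1}, {"dx": -0.85, "dy": 7.5, "dz": 0, "spin": 0, "fingers": 1}, {"dx": -0.96, "dy": 8.6, "dz": 0, "spin": 0, "fingers": 1}, {"dx": -0.96, "dy": 8.6, "dz": 0, "spin": 0, "fingers": 1}, {"dx": -0.96, "dy": 8.6, "dz": 0, "spin": 0, "fingers": 1}, {"dx": -0.96, "dy": 8.6, "dz": 0, "spin": 0, "fingers": 1}]}}

```text
t: 13.73
tcp_pos: [0.6148, -0.1251, 0.2098]
tcp_rot: [3.141, -0.0, 1.377]
force: [-0.2, -0.3, -1.0]
opening: 0.019
grip_force: 45.0
```

```bash
python3 - <<'E'
from h import *
go((.6139,-.1255,.1939,1.377))
E
```

```text
t 13.73 p [ 0.6148 -0.1251  0.2098] rpy [ 3.141 -0.     1.377] F [-0.2 -0.3 -1. ] op 0.019 grip 45.0 q7 0.26
[-0.05 -0.08  1.59] spin -0.0
```

>>> {"method": "drive_tool", "body": {"increments": [{"dx": 0, "dy": -0.05, "dz": 0.5, "spin": 0, "fingers": 1}, {"dx": 0, "dy": -0.05, "dz": 0.9, "spin": 0, "fingers": 1}, {"dx": 0, "dy": -0.05, "dz": 1.2, "spin": 0, "fingers": 1}, {"dx": 0, "dy": -0.05, "dz": 1.4, "spin": 0, "fingers": 1}, {"dx": 0, "dy": -0.05, "dz": 1.5, "spin": 0, "fingers": 1}, {"dx": 0, "dy": -0.05, "dz": 1.55, "spin": 0, "fingers": 1}, {"dx": 0, "dy": -0.05, "dz": 1.55, "spin": 0, "fingers": 1}]}}

```text
t: 14.32
tcp_pos: [0.6145, -0.1252, 0.1939]
tcp_rot: [-3.142, -0.0, 1.377]
force: [-1.1, 0.1, 1.4]
opening: 0.019
grip_force: 45.0
```

>>> {"method": "drive_tool", "body": {"increments": [{"dx": 0, "dy": 0, "dz": 0, "spin": 0, "fingers": 2.4}, {"dx": 0, "dy": 0, "dz": 0, "spin": 0, "fingers": 3}, {"dx": 0, "dy": 0, "dz": 0, "spin": 0, "fingers": 4.5}, {"dx": 0, "dy": 0, "dz": 0, "spin": 0, "fingers": 5}, {"dx": 0, "dy": 0, "dz": 0, "spin": 0, "fingers": 5}], "force": 20}}

```text
t: 14.73
tcp_pos: [0.6147, -0.1253, 0.1937]
tcp_rot: [3.141, 0.0, 1.377]
force: [-0.0, 0.1, 0.3]
opening: 0.0481
grip_force: 0.0
```

>>> {"method": "drive_tool", "body": {"increments": [{"dx": 0, "dy": 0, "dz": -2, "spin": 0, "fingers": 5}, {"dx": 0, "dy": 0, "dz": -4, "spin": 0, "fingers": 5}, {"dx": 0, "dy": 0, "dz": -7, "spin": 0, "fingers": 5}, {"dx": 0, "dy": 0, "dz": -9, "spin": 0, "fingers": 5}, {"dx": 0, "dy": 0, "dz": -9, "spin": 0, "fingers": 5}, {"dx": 2, "dy": -2, "dz": -9, "spin": 0, "fingers": 8.8}, {"dx": 5, "dy": -6, "dz": -9, "spin": 0, "fingers": 8.8}, {"dx": 8, "dy": -10, "dz": -9, "spin": 0, "fingers": 8.8}, {"dx": 11, "dy": -13, "dz": -9, "spin": 0, "fingers": 8.8}, {"dx": 11, "dy": -15, "dz": -9, "spin": 0, "fingers": 8.8}]}}

```text
t: 15.57
tcp_pos: [0.4875, 0.0156, 0.2828]
tcp_rot: [-3.141, -0.001, 1.381]
force: [1.0, 0.7, -0.0]
opening: 0.0812
grip_force: 0.0
```

```bash
python3 - <<'E'
from h import *
go((.447,.026,.28,1.38),(.447,.026,.068,1.38))
S=get_image('side');crop(S,150,90,240,180,3,'s4')
E
```

```text
t 15.57 p [0.4875 0.0156 0.2828] rpy [-3.141e+00 -1.000e-03  1.381e+00] F [ 1.   0.7 -0. ] op 0.0812 grip 0.0 q7 -0.13
[ 0.26 -4.17  0.28] spin 0.0
[ 0.26 -4.17 21.48] spin 0.0
```

View pics/s4.png

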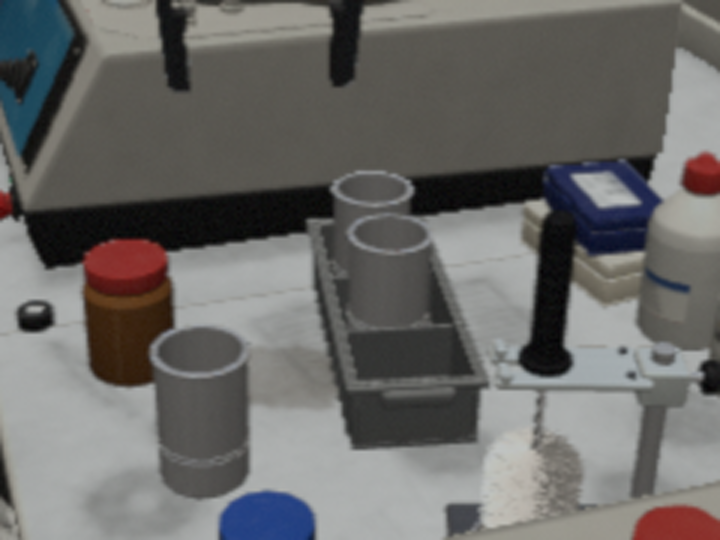

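The brush hangs upright in the fork, with the collar at about (545,360) in the crop, and the pot is upright and unmoved at (200,410). Next I'll fetch the pot.

>>> {"method": "drive_tool", "body": {"increments": [{"dx": 0.2, "dy": -2, "dz": 0, "spin": 0, "fingers": 8.8}, {"dx": 0.2, "dy": -3.5, "dz": 0, "spin": 0, "fingers": 8.8}, {"dx": 0.2, "dy": -3.5, "dz": 0, "spin": 0, "fingers": 8.8}, {"dx": 0.2, "dy": -3.5, "dz": 2, "spin": 0, "fingers": 8.8}, {"dx": 0.2, "dy": -3.5, "dz": 5, "spin": 0, "fingers": 8.8}, {"dx": 0.2, "dy": -3.5, "dz": 8, "spin": 0, "fingers": 8.8}, {"dx": 0.2, "dy": -3.5, "dz": 11, "spin": 0, "fingers": 8.8}, {"dx": 0.2, "dy": -3.5, "dz": 13, "spin": 0, "fingers": 8.8}, {"dx": 0.2, "dy": -3.5, "dz": 13, "spin": 0, "fingers": 8.8}, {"dx": 0.2, "dy": -3.5, "dz": 13, "spin": 0, "fingers": 8.8}]}}

```text
t: 16.45
tcp_pos: [0.4547, 0.0196, 0.1532]
tcp_rot: [-3.14, 0.002, 1.375]
force: [0.1, 0.0, 0.6]
opening: 0.088
grip_force: 0.0
```

```bash
python3 - <<'E'
from h import *
go((.447,.026,.066,1.38))
E
```

```text
t 16.45 p [0.4547 0.0196 0.1532] rpy [-3.140e+00  2.000e-03  1.375e+00] F [0.1 0.  0.6] op 0.088 grip 0.0 q7 -0.01
[ 0.48 -0.88  8.72] spin -0.3
```

>>> {"method": "drive_tool", "body": {"increments": [{"dx": 0.48, "dy": -0.88, "dz": 0, "spin": 0, "fingers": 8.8}, {"dx": 0.48, "dy": -0.88, "dz": 1.5, "spin": 0, "fingers": 8.8}, {"dx": 0.48, "dy": -0.88, "dz": 3, "spin": 0, "fingers": 8.8}, {"dx": 0.48, "dy": -0.88, "dz": 4.5, "spin": 0, "fingers": 8.8}, {"dx": 0.48, "dy": -0.88, "dz": 6, "spin": 0, "fingers": 8.8}, {"dx": 0.48, "dy": -0.88, "dz": 7.5, "spin": 0, "fingers": 8.8}, {"dx": 0.48, "dy": -0.88, "dz": 8.7, "spin": 0, "fingers": 8.8}, {"dx": 0.48, "dy": -0.88, "dz": 8.7, "spin": 0, "fingers": 8.8}, {"dx": 0.48, "dy": -0.88, "dz": 8.7, "spin": 0, "fingers": 8.8}]}}

```text
t: 17.2
tcp_pos: [0.4475, 0.0272, 0.0677]
tcp_rot: [3.14, -0.001, 1.377]
force: [1.4, 0.0, 0.0]
opening: 0.0881
grip_force: 0.0
```

```bash
python3 - <<'E'
from h import *
go((.447,.026,.066,1.38))
E
```

```text
t 17.2 p [0.4475 0.0272 0.0677] rpy [ 3.140e+00 -1.000e-03  1.377e+00] F [1.4 0.  0. ] op 0.0881 grip 0.0 q7 0.11
[-0.13 -0.03  0.17] spin -0.2
```

>>> {"method": "drive_tool", "body": {"increments": [{"dx": -0.1, "dy": 0, "dz": 0.1, "spin": 0, "fingers": 7}, {"dx": -0.1, "dy": 0, "dz": 0.1, "spin": 0, "fingers": 6.5}, {"dx": -0.1, "dy": 0, "dz": 0.1, "spin": 0, "fingers": 6}, {"dx": -0.1, "dy": 0, "dz": 0.1, "spin": 0, "fingers": 5}, {"dx": -0.1, "dy": 0, "dz": 0.1, "spin": 0, "fingers": 5}, {"dx": -0.1, "dy": 0, "dz": 0.1, "spin": 0, "fingers": 5}, {"dx": -0.1, "dy": 0, "dz": 0.1, "spin": 0, "fingers": 5}], "force": 35}}

```text
t: 17.78
tcp_pos: [0.4475, 0.0259, 0.0662]
tcp_rot: [3.14, -0.001, 1.376]
force: [-0.3, 0.5, 6.6]
opening: 0.0619
grip_force: 35.0
```

```bash
python3 - <<'E'
from h import *
go((.604,.0545,.16,1.38))
E
```

```text
t 17.78 p [0.4475 0.0259 0.0662] rpy [ 3.140e+00 -1.000e-03  1.376e+00] F [-0.3  0.5  6.6] op 0.0619 grip 35.0 q7 0.11
[ 5.83 14.81 -9.38] spin -0.2
```

>>> {"method": "drive_tool", "body": {"increments": [{"dx": 0, "dy": 0, "dz": -1, "spin": 0, "fingers": 5}, {"dx": 0, "dy": 0, "dz": -3, "spin": 0, "fingers": 5}, {"dx": 0, "dy": 0, "dz": -5.5, "spin": 0, "fingers": 5}, {"dx": 0, "dy": 0, "dz": -8, "spin": 0, "fingers": 5}, {"dx": 1, "dy": 2.5, "dz": -9.4, "spin": 0, "fingers": 5}, {"dx": 2.2, "dy": 5.5, "dz": -9.4, "spin": 0, "fingers": 5}, {"dx": 3.4, "dy": 8.5, "dz": -9.4, "spin": 0, "fingers": 5}, {"dx": 4.6, "dy": 11.5, "dz": -9.4, "spin": 0, "fingers": 5}, {"dx": 5.8, "dy": 14.8, "dz": -9.4, "spin": 0, "fingers": 5}, {"dx": 5.8, "dy": 14.8, "dz": -9.4, "spin": 0, "fingers": 5}]}}

```text
t: 18.62
tcp_pos: [0.6086, 0.0559, 0.1601]
tcp_rot: [3.136, -0.0, 1.379]
force: [0.3, -0.2, -3.3]
opening: 0.062
grip_force: 35.0
```

>>> {"method": "drive_tool", "body": {"increments": [{"dx": 0, "dy": 0, "dz": 0, "spin": 0, "fingers": 5}, {"dx": 0, "dy": 0, "dz": 0, "spin": 0, "fingers": 5}, {"dx": 0, "dy": 0, "dz": 0, "spin": 0, "fingers": 5}]}}

```text
t: 18.87
tcp_pos: [0.6015, 0.0538, 0.1595]
tcp_rot: [-3.14, 0.001, 1.376]
force: [0.0, 0.7, -3.1]
opening: 0.0619
grip_force: 35.0
```

```bash
python3 - <<'E'
from h import *
go((.604,.0540,.070,1.38))
S=get_image('side');crop(S,190,70,190,190,3,'s5')
E
```

```text
t 18.87 p [0.6015 0.0538 0.1595] rpy [-3.140e+00  1.000e-03  1.376e+00] F [ 0.   0.7 -3.1] op 0.0619 grip 35.0 q7 -0.02
[0.07 0.24 8.95] spin -0.2
```

View pics/s5.png

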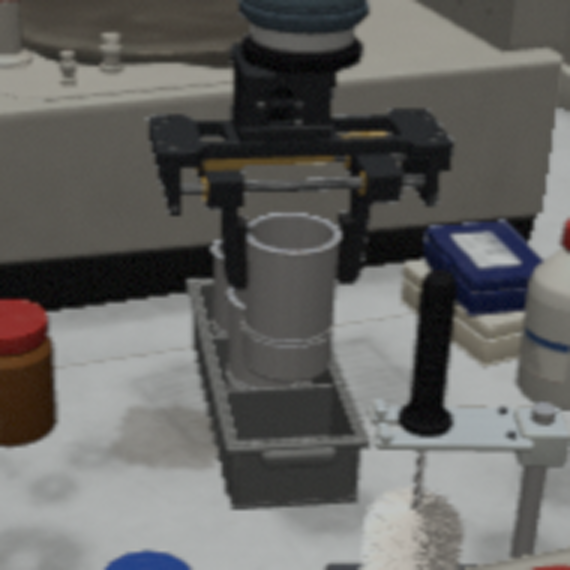

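The pot is held upright above the carrier, with its base at about (286,195), and the brush and clean pots are in place. Lowering.

>>> {"method": "drive_tool", "body": {"increments": [{"dx": 0.05, "dy": 0.2, "dz": 0.5, "spin": 0, "fingers": 5}, {"dx": 0.05, "dy": 0.2, "dz": 2, "spin": 0, "fingers": 5}, {"dx": 0.05, "dy": 0.2, "dz": 3.5, "spin": 0, "fingers": 5}, {"dx": 0.05, "dy": 0.2, "dz": 5, "spin": 0, "fingers": 5}, {"dx": 0.05, "dy": 0.2, "dz": 6.5, "spin": 0, "fingers": 5}, {"dx": 0.05, "dy": 0.2, "dz": 7.5, "spin": 0, "fingers": 5}, {"dx": 0.05, "dy": 0.2, "dz": 8.2, "spin": 0, "fingers": 5}, {"dx": 0.05, "dy": 0.2, "dz": 8.5, "spin": 0, "fingers": 5}, {"dx": 0.05, "dy": 0.2, "dz": 8.5, "spin": 0, "fingers": 5}, {"dx": 0.05, "dy": 0.2, "dz": 8.5, "spin": 0, "fingers": 5}]}}

```text
t: 19.75
tcp_pos: [0.6056, 0.0542, 0.0752]
tcp_rot: [3.141, -0.0, 1.376]
force: [0.7, 0.5, -2.9]
opening: 0.062
grip_force: 35.0
```

>>> {"method": "drive_tool", "body": {"increments": [{"dx": 0, "dy": 0, "dz": 0.15, "spin": 0, "fingers": 5}, {"dx": 0, "dy": 0, "dz": 0.3, "spin": 0, "fingers": 5}, {"dx": 0, "dy": 0, "dz": 0.4, "spin": 0, "fingers": 5}, {"dx": 0, "dy": 0, "dz": 0.4, "spin": 0, "fingers": 5}, {"dx": 0, "dy": 0, "dz": 0.4, "spin": 0, "fingers": 5}]}}

```text
t: 20.17
tcp_pos: [0.6053, 0.0543, 0.0707]
tcp_rot: [3.142, -0.0, 1.377]
force: [-0.9, -0.5, -3.6]
opening: 0.0616
grip_force: 35.0
```

Not quite in contact yet, so creep down a little more.

>>> {"method": "drive_tool", "body": {"increments": [{"dx": 0, "dy": 0, "dz": 0.05, "spin": 0, "fingers": 5}, {"dx": 0, "dy": 0, "dz": 0.1, "spin": 0, "fingers": 5}, {"dx": 0, "dy": 0, "dz": 0.12, "spin": 0, "fingers": 5}, {"dx": 0, "dy": 0, "dz": 0.12, "spin": 0, "fingers": 5}]}}

```text
t: 20.5
tcp_pos: [0.6055, 0.0542, 0.0703]
tcp_rot: [3.141, -0.0, 1.377]
force: [-1.4, 0.7, 5.0]
opening: 0.0619
grip_force: 35.0
```

>>> {"method": "drive_tool", "body": {"increments": [{"dx": 0, "dy": 0, "dz": 0, "spin": 0, "fingers": 6.3}, {"dx": 0, "dy": 0, "dz": 0, "spin": 0, "fingers": 6.6}, {"dx": 0, "dy": 0, "dz": 0, "spin": 0, "fingers": 7.5}, {"dx": 0, "dy": 0, "dz": 0, "spin": 0, "fingers": 8.7}, {"dx": 0, "dy": 0, "dz": 0, "spin": 0, "fingers": 8.7}, {"dx": 0, "dy": 0, "dz": 0, "spin": 0, "fingers": 8.7}, {"dx": 0, "dy": 0, "dz": 0, "spin": 0, "fingers": 8.7}], "force": 10}}

```text
t: 21.08
tcp_pos: [0.6053, 0.0543, 0.0694]
tcp_rot: [3.142, 0.0, 1.377]
force: [0.5, -0.6, 0.1]
opening: 0.0873
grip_force: 0.0
```

>>> {"method": "drive_tool", "body": {"increments": [{"dx": 0, "dy": 0, "dz": -1, "spin": 0, "fingers": 8.7}, {"dx": 0, "dy": 0, "dz": -3, "spin": 0, "fingers": 8.7}, {"dx": 0, "dy": 0, "dz": -6, "spin": 0, "fingers": 8.7}, {"dx": 0, "dy": 0, "dz": -9, "spin": 0, "fingers": 8.7}, {"dx": 0, "dy": 0, "dz": -12, "spin": 0, "fingers": 8.7}, {"dx": 0, "dy": 0, "dz": -15, "spin": 0, "fingers": 8.7}, {"dx": 0, "dy": 0, "dz": -18, "spin": 0, "fingers": 8.7}, {"dx": 0, "dy": 0, "dz": -20, "spin": 0, "fingers": 8.7}, {"dx": 0, "dy": 0, "dz": -20, "spin": 0, "fingers": 8.7}, {"dx": 0, "dy": 0, "dz": -20, "spin": 0, "fingers": 8.7}]}}

```text
t: 21.92
tcp_pos: [0.6058, 0.0542, 0.271]
tcp_rot: [3.139, -0.001, 1.376]
force: [0.0, 0.2, -0.5]
opening: 0.0869
grip_force: 0.0
```

```bash
python3 - <<'E'
from h import *
go()
S=get_image('side')
# numeric check without viewing: compare outlines with the predicted upright pot at the release point
a=np.linspace(0,2*np.pi,72,endpoint=False);g=cv2.cvtColor(S['frame'],cv2.COLOR_BGR2GRAY).astype(float)
E=cv2.magnitude(cv2.Sobel(g,-1,1,0),cv2.Sobel(g,-1,0,1))
best=max((cv2.remap(np.float32(E),np.float32(proj(S,np.c_[x+.031*np.cos(a),y+.031*np.sin(a),0*a+.104])).reshape(-1,1,2),None,1).mean(),x,y) for x in np.arange(.585,.625,.001) for y in np.arange(.03,.08,.001))
print(best)
E
```

```text
t 21.92 p [0.6058 0.0542 0.271 ] rpy [ 3.139e+00 -1.000e-03  1.376e+00] F [ 0.   0.2 -0.5] op 0.0869 grip 0.0 q7 -0.08
(np.float32(154.45853), np.float64(0.6), np.float64(0.05100000000000002))
```

The fitted rim sits at the expected place and height, so the pot stands upright in the free cell.

```bash
python3 -c "
from rig import order
print(order.job_done())"
```

```text
the job is handed in; nothing more can be done
None
```

The job is handed in at about 22 s: the pot was scrubbed three times from floor to rim, the brush hangs back in its fork, and the pot was set down upright in the carrier's free cell; I saw the clean pots and jars in place in the last views, but took no picture after the pot was released (only a numeric rim fit confirmed it), and no verdict came back.

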